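# Take the reel-lifting bail off its keeper hook and seat it in the reel

## Robot

A 6-joint arm with a two-finger parallel gripper is mounted at the origin on the work surface. World frame = base frame: x ahead of the robot, y to its left, z up, the work surface at z = 0. Lengths are in mm, angles in rad, forces in N, time in s.
With the tool pointing down it reaches from about 350 to 975 mm from the base axis. Payload 7.1 kg.
Tool frame: the origin (TCP) lies on the front face of the gripper's body, between the roots of the fingers; the fingertips stand 80 mm ahead of it and the grasp point (between the pads) lies 61 mm ahead of it (env.tips_ahead is the distance from the TCP to the fingertips, in mm); z points along the fingers, y is the direction in which the jaws open and shut (so a half turn about z gives the same grasp; the last joint's range is limited). The gripper opens to 88 mm and grips with 3 to 60 N. Pads are 20 mm wide; open, the fingers measure 115 mm over their backs; the gripper's body (75 mm by 178 mm) begins 61 mm behind the grasp point.
Start: joints at [-1.176, 0.423, 1.63, -0, 1.089, -0.019], TCP at [251.323, -572.226, 302.675] pointing down, gripper open.
Joint ranges: [-3, 3], [-0.9, 2.11], [0.09, 2.58], [-1.31, 4.45], [0.11, 2.69], [-2.54, 2.54]. Speed limits (rad/s): [2.39, 2.39, 3.01, 3.14, 3.14, 3.14].

## Interface

Orientations are given as a unit quaternion [x, y, z, w].
In Python, from station import env, set_gripper, viewer, workorder gives the robot as it stands. Calls block until the motion is done:
- env.reach(position, orientation): joint-space move of the TCP to a pose.
- env.move_l(position, rot=None, rate=150, f_stop=None): straight line of the TCP; rot=None keeps the orientation; rate is the mean speed in mm/s. With f_stop (N) it stops when the force on the tool has changed by that much, and returns True; else False.
- env.move_joints(angles): joint-space move.
- set_gripper(opening): finger opening in mm; the grip force is fixed at half the most; returns when the fingers have stopped.
- env.hold(seconds).
- env.ik(position, orientation): joint angles nearest the present ones, or None.
- env.read_state(): the state.
- viewer.camera(name): name is "side" or "top"; returns the picture (384x512x3 uint8, blue, green, red); there is no depth.
- viewer.camera_params(name): a dict with "fx", "fy", "cx", "cy" (pixels), "pose" (4x4, takes a point from camera to world coordinates). Camera axes: x right, y up, looking along -z (the intrinsics and any distortion apply to the point x, -y, -z); pixel columns grow to the right and rows downward; lengths in mm; the calibration is good to about 2 mm. A picture is of the moment at which its call begins. camera_params takes no time and is no camera call.
A pose or a line that the arm cannot do raises env.IKError and nothing moves.
- workorder.sign_off(): hands the job in, once; it reports no verdict.
The state is a dict: "time_s": time; "qpos": joint angles; "dq": joint speeds; "tau": joint torques, N m; "tool_pos": TCP position; "orientation": TCP orientation; "force": force on the tool from outside, world axes, zero at the start; "wrist_torque": the same for the moment, N m; "width": finger opening in mm.
Only numpy, scipy, OpenCV 4.12 (cv2) and the standard library are available. Lean on these libraries where they do the work, as an engineer would, in place of code of your own. Each camera call takes 0.05 s, during which the arm holds its last target.

## Task

Take the steel lifting bail off its hook: with the bail itself press the hook's sprung keeper gently back, just until the bail's crossbar clears the hook's nose, then lift it off without forcing the hook, the nose or the keeper's stop. Then set the bail gently into the centre bore of the large empty plywood reel, upright, spigot fully home with its round flange flat on the reel, and let go. Leave the reel and the other things standing round it where they are.

Things in the scene. Friction and masses are not known exactly. Their poses are not given: they have to be found in the camera images.
- bail: lifting bail, steel, 0.5 kg: upright closed loop (inside 40 wide, 74 high) on a round flange with a spigot. Origin: centre of the top crossbar (round, 10 mm, along y); z up. Flat legs 20 mm wide (x), outer faces 56 mm apart (y = +-28), z +5 to -81: grip these faces from above at crossbar height. Flange 68 mm diameter, z -79 to -89. At start it hangs by the crossbar in the hook's pocket
- spigot (a point): centre of the underside of the bail's flange, 89 mm straight below the crossbar's centre; from here the spigot, 28 mm in diameter, reaches 28 mm down, its end tapered to 18 mm
- stand: fixed steel hook stand; origin on the table straight below where the bail hangs; x runs along the level hook arm (16 mm wide, 30 deep) from its upturned tip to the post (at x = 88 to 122 mm, 173 high), z up. Arm and keeper are screwed in to a depth that varies: they stand up to 13 mm nearer or farther along x than said here; not measured, must be felt. Over 17 N between bail and stand does damage
- saddle (a point): on the stand, its axes: middle of the pocket's floor (arm's flat upper side, 165 mm above the table). Tip, nose, floor and keeper close a pocket 40 mm long, 18 high. At the middle setting tip's inner face x = -20 mm; nose covers x = -34 to +19, 18 to 26 mm above the floor. To free the bail: raise it 4 mm, press to +x, keep pressing, lift about 32 mm, draw 110 mm to -x off over the nose
- keeper_face (a point): on the stand: closed keeper's face at the middle setting (20 mm along x from the saddle, 9 mm above the floor). Upright plate 22 mm wide, to 22 mm above the floor, hinged 24 mm below it, sprung. Pressed to +x at crossbar height: about 3 N to start, 10 N after 9 mm (crossbar just clears the nose), 13 N at 13 mm (hard stop); a push of 11.5 N is enough. It springs shut by itself
- reel: the large empty plywood reel lying flat on the table, 140 mm in diameter, 64 mm high, about 0.9 kg, loose; origin at the centre of its underside, z up; its upright centre bore is 34 mm in diameter, right through
- bore (a point): the centre of the mouth of the bore, in the plane of the reel's upper face, 64 mm above the table
- smallreel: bystander: a small black plastic reel, 76 mm diameter, 45 mm high, origin under its centre
- taperoll: bystander: a grey roll of tape lying flat, 68 mm diameter, 24 mm high, origin under its centre
- cup: bystander: a white paper cup, 76 mm diameter, 95 mm high, origin under its centre
- jar: bystander: a clear jar, 60 mm diameter, 80 mm high, origin under its centre
- cutter: bystander: long-handled cable cutter lying flat, about 340 mm long, 126 wide over its handles, 27 mm high; origin under its middle, jaws to its +x
Not all that is in view belongs to the job. There is more than one size of the reel; the job needs the smaller. What is shaped like the bail but turquoise is not meant.

How it is judged (in metres and radians):
On the way, in this order (a step that is already met when the one before it is completed fails the run):
1. the bail is pressed against the keeper (over 7 N between bail and hook) (contact force between bail and stand above 7 N), for 0.1 s.
2. the bail is clear of the hook (horizontal distance between bail and stand above 0.075 m and contact force between bail and stand below 0.5 N), for 0.2 s.
At the end, for the whole second after the job is handed in: the bail stands upright (within 0.06 rad), at rest and released, with its spigot in the reel's bore (flange centre within 5 mm of the bore's axis) and its flange flat on the reel (within 3 mm); the reel lies flat (horizontal distance between spigot and bore below 0.005 m and z of spigot in the frame of bore below 0.003 m and angle between bail's own z axis and vertical below 0.06 rad and angle between reel's own z axis and vertical below 0.05 rad and contact force between the fingers and bail below 0.1 N and linear speed of bail below 0.02 m/s); the robot touches nothing.
It fails at once if more than 17 N between the bail and the hook stand (contact force between bail and stand above 17 N).
It fails at once if the bail dropped or pressed hard on the reel (over 45 N) (contact force between bail and reel above 45 N).
It fails at once if the reel shoved more than 30 mm (distance of reel from where it was at the start of the episode above 0.03 m).
It fails at once if a bystander moved more than 30 mm (distance of any of smallreel, taperoll, cup, jar, cutter from where it was at the start of the episode above 0.03 m).
It also fails if it takes over 64 s, if anything falls off the work surface, if the arm or the gripper's body presses on something with over 40 N, if the wrist force passes 120 N, or if a joint passes its speed limit or range.

## Working session

There is one attempt and no reset: what is moved stays moved. The work goes in short steps, each a Python script; the robot and the scene stay as the last script left them, time stands still between calls to the robot, and variables do not carry over. Pictures are saved under pics/ and viewed, and the job is handed in when it is done.

```bash
ls -la; mkdir -p pics; python3 - <<'E'
from station import env, viewer
import cv2
for n in("side","top"):
    im=viewer.camera(n); cv2.imwrite(f"pics/{n}0.png",im)
    p=viewer.camera_params(n); print(n,{k:(v.round(3).tolist() if hasattr(v,'round') and k=='pose' else v) for k,v in p.items()})
s=env.read_state(); print(s)
E
```

```text
total 12
drwxr-xr-x  3 agent agent 4096 Dec  7 14:04 .
drwxr-xr-x 23 root  root  4096 Dec  7 14:04 ..
drwxr-xr-x  2 agent agent 4096 Dec  7 14:04 pics
side {'fx': 360.2592223153038, 'fy': 360.2592223153038, 'cx': 257.4808286583347, 'cy': 193.97689853967867, 'pose': [[-0.992, 0.097, -0.084, 448.589], [-0.128, -0.688, 0.714, 568.906], [0.012, 0.719, 0.695, 758.279], [0.0, 0.0, 0.0, 1.0]]}
top {'fx': 405.40411760228574, 'fy': 405.40411760228574, 'cx': 255.6642169581625, 'cy': 191.87626501714493, 'pose': [[-0.012, 0.991, -0.131, 429.489], [-1.0, -0.015, -0.023, -94.596], [-0.025, 0.131, 0.991, 1007.054], [0.0, 0.0, 0.0, 1.0]]}
{'time_s': 0.1, 'qpos': array([-1.17603316e+00,  4.23775704e-01,  1.63059987e+00,  2.06959836e-05,
        1.08859411e+00, -1.89929128e-02]), 'dq': array([ 0.00047403, -0.00202273, -0.00073182,  0.00035662, -0.00079029,
       -0.00147183]), 'tau': array([ 1.08328470e-03, -5.45615602e+01, -2.74322927e+01,  6.45357370e-02,
        1.87801552e-02, -2.38720548e-05]), 'tool_pos': array([ 251.16454982, -571.88935978,  301.97769139]), 'orientation': array([ 9.78677706e-01,  2.05400764e-01, -1.19599255e-04, -6.78113934e-04]), 'force': array([0.2016871 , 0.01172496, 0.48660319]), 'wrist_torque': array([-0.02199748,  0.0512292 , -0.01999135]), 'width': 87.80340203108453}
```

View pics/side0.png

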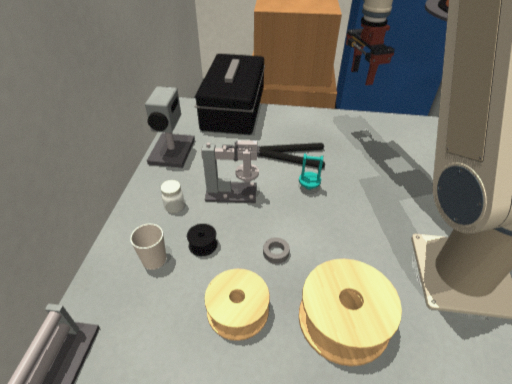

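View pics/top0.png

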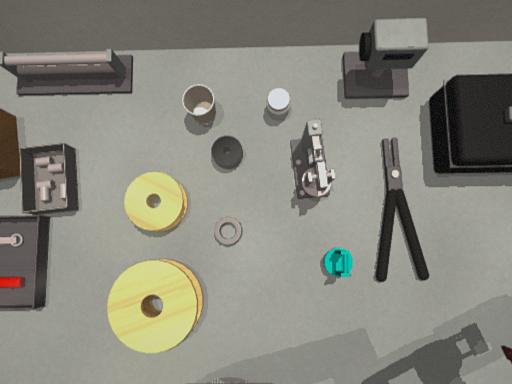

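Lookalikes. Bail: steel one on the hook at top (318,180) / side (246,170), versus the turquoise one at top (339,263) / side (312,172). Reel: the smaller at top (154,201) / side (237,303), versus the bigger at top (155,305) / side (350,310). I choose the steel bail and the smaller plywood reel, and check them in crops.

```bash
python3 - <<'E'
import cv2, numpy as np
s=cv2.imread("pics/side0.png");t=cv2.imread("pics/top0.png")
def crop(im,x0,y0,w,h,k,n):
    c=cv2.resize(im[y0:y0+h,x0:x0+w],None,fx=k,fy=k,interpolation=cv2.INTER_CUBIC)
    for i in range(0,w,10): cv2.putText(c,str(x0+i),(i*k,8),0,.3,(0,0,255),1); cv2.line(c,(i*k,10),(i*k,14),(0,0,255),1)
    for i in range(0,h,10): cv2.putText(c,str(y0+i),(0,i*k+4),0,.3,(0,0,255),1)
    cv2.imwrite(n,c)
crop(t,280,110,70,100,6,"pics/c1.png")
crop(s,195,130,80,80,7,"pics/c2.png")
crop(t,110,160,90,90,6,"pics/c3.png")
E
```

```text
(no output)
```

View pics/c1.png

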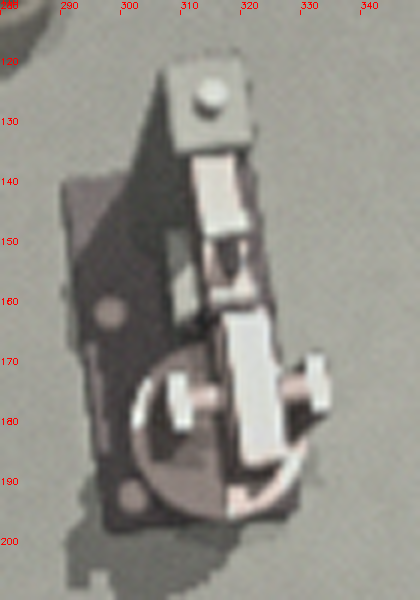

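View pics/c2.png

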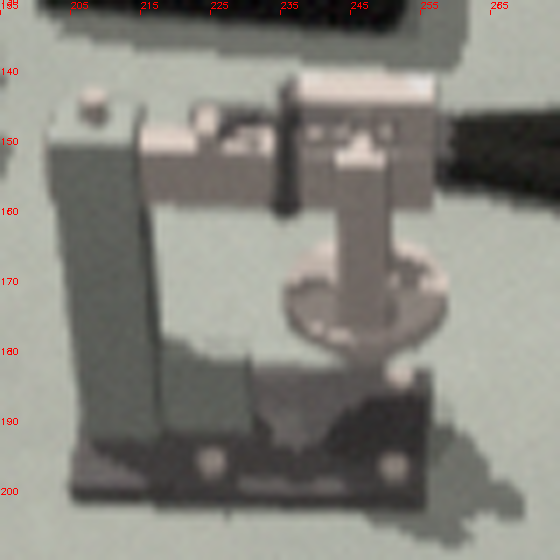

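View pics/c3.png

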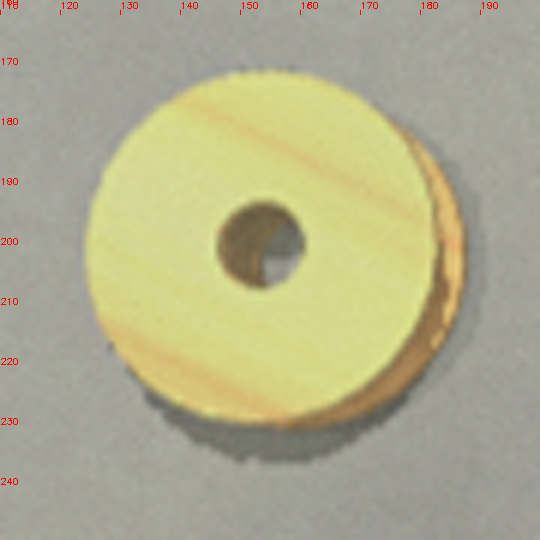

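The crops confirm grey steel bail hanging under the hook nose, leg tops at top ≈(309.7,176.3) and (332.4,173.5), post top ≈(314.5,127). The smaller reel has rim centre ≈(153,201) and bore ≈(153,200.5).

```bash
cat > h.py <<'E'
from station import env, set_gripper, viewer, workorder
import numpy as np, cv2
from scipy.spatial.transform import Rotation as R
def ray(n,u,v):
    p=viewer.camera_params(n); T=np.array(p['pose'])
    d=np.array([(u-p['cx'])/p['fx'],-(v-p['cy'])/p['fy'],-1.]); return T[:3,3],T[:3,:3]@d
def atz(n,u,v,z):
    o,d=ray(n,u,v); return o+d*(z-o[2])/d[2]
def tri(a,b):
    (o1,d1),(o2,d2)=ray("top",*a),ray("side",*b)
    d1/=np.linalg.norm(d1);d2/=np.linalg.norm(d2)
    s,t=np.linalg.lstsq(np.c_[d1,-d2],o2-o1,rcond=None)[0]
    p,q=o1+s*d1,o2+t*d2; return (p+q)/2,np.linalg.norm(p-q)
def proj(n,P):
    p=viewer.camera_params(n); T=np.linalg.inv(np.array(p['pose']))
    c=T[:3,:3]@np.asarray(P,float)+T[:3,3]; return np.array([p['cx']+p['fx']*c[0]/-c[2],p['cy']+p['fy']*c[1]/c[2]])
def saveim(n,f,x0=0,y0=0,w=512,h=384,k=1):
    im=viewer.camera(n)[y0:y0+h,x0:x0+w]; cv2.imwrite(f,cv2.resize(im,None,fx=k,fy=k,interpolation=cv2.INTER_CUBIC))
def down(yaw): # tool y axis horizontal at heading yaw
    y=np.array([np.cos(yaw),np.sin(yaw),0]); z=np.array([0,0,-1.]); return R.from_matrix(np.c_[np.cross(y,z),y,z]).as_quat()
def st():
    s=env.read_state(); print(round(s['time_s'],2),s['tool_pos'].round(1),'F',s['force'].round(1),'M',s['wrist_torque'].round(2),'w',round(s['width'],1)); return s
E
python3 - <<'E'
from h import *
a=atz("top",309.5,176.2,175);b=atz("top",332.3,173.3,175)
m=(a+b)/2;print("legs",a.round(1),b.round(1),m.round(1),np.linalg.norm(a-b))
po=atz("top",314.3,127,173);print("post",po.round(1))
print("yaw legs",np.arctan2(*(b-a)[1::-1]),"x dir",np.arctan2(*(po-m)[1::-1]),np.linalg.norm(po-m))
n0=atz("top",231.5/6+280,310/6+110,191);n1=atz("top",262/6+280,465/6+110,191);print("nose",n0.round(1),n1.round(1),np.arctan2(*(n0-n1)[1::-1]),np.linalg.norm(n0-n1))
print("side leg near",atz("side",246.1,151.8,175).round(1))
print("side reel bore",atz("side",236.5,296,64).round(1))
im=cv2.imread("pics/top0.png")
for n,(u,v) in dict(bore=(152.8,200.3),rim=(153,201)).items(): print(n,atz("top",u,v,64).round(1))
# colour fit of disc faces
for nm in("top","side"):
    im=cv2.imread(f"pics/{nm}0.png");hsv=cv2.cvtColor(im,cv2.COLOR_BGR2HSV)
    print(nm,hsv[185,150] if nm=="top" else hsv[285,225])
E
```

```text
legs [ 570.4 -187.6  175. ] [ 575.7 -234.9  175. ] [ 573.1 -211.3  175. ] 47.60757285135581
post [ 675.9 -201.1  173. ]
yaw legs -1.4589892493230447 x dir 0.09879487102449375 103.37959120777442
nose [ 597.5 -205.2  191. ] [ 544.  -213.7  191. ] 0.15807564194552381 54.129526797849415
side leg near [ 569.3 -185.8  175. ]
side reel bore [536.7 173.7  64. ]
bore [537.8 169.6  64. ]
rim [536.1 169.1  64. ]
top [ 31  94 217]
side [ 25  98 242]
```

```bash
python3 - <<'E'
from h import *
p=atz("top",290.3,140,8);q=atz("top",296.8,198,8);print("plate top-left edge",np.arctan2(*(p-q)[1::-1]))
p=atz("side",205,201.5,0);q=atz("side",255.5,201.5,0);print("plate side edge",np.arctan2(*(p-q)[1::-1]),p.round(),q.round())
for nm,rng in(("top",(100,165,200,245)),("side",(195,260,280,345))):
    im=cv2.imread(f"pics/{nm}0.png");hsv=cv2.cvtColor(im,cv2.COLOR_BGR2HSV)
    x0,y0,x1,y1=rng; m=((hsv[...,1]>70)&(hsv[...,2]>195)).astype(np.uint8)[y0:y1,x0:x1]
    c,_=cv2.findContours(m,cv2.RETR_CCOMP,cv2.CHAIN_APPROX_NONE)
    for k in sorted(c,key=cv2.contourArea)[::-1][:2]:
        e=cv2.fitEllipse(k); u,v=e[0][0]+x0,e[0][1]+y0;print(nm,round(u,1),round(v,1),np.round(e[1],1),atz(nm,u,v,64).round(1))
for yaw in(0.11-np.pi/2,0.11+np.pi/2):
    for P in((572.5,-210.5,331),(572.5,-210.5,231),(463,-222,272),(537,170,300),(537,170,214)):
        r=env.ik(np.array(P,float),down(yaw));print(round(yaw,2),P,None if r is None else np.round(r,2))
E
```

```text
plate top-left edge 0.0851350885740879
plate side edge 0.13940337419323054 [ 690. -157.    0.] [ 542. -178.    0.]
top 154.1 200.7 [56.2 60.1] [536.9 166.6  64. ]
top 153.0 200.4 [15.7 16.7] [537.6 169.2  64. ]
side 235.5 299.1 [58.  67.6] [537.4 181.2  64. ]
side 236.6 295.8 [14.4 17. ] [536.5 173.3  64. ]
-1.46 (572.5, -210.5, 331) [-0.37  0.37  1.64 -0.    1.13  1.09]
-1.46 (572.5, -210.5, 231) [-0.37  0.49  1.71 -0.    0.94  1.09]
-1.46 (463, -222, 272) [-0.47  0.3   1.9  -0.    0.94  0.99]
-1.46 (537, 170, 300) [ 0.29  0.34  1.77 -0.    1.03  1.75]
-1.46 (537, 170, 214) [ 0.29  0.45  1.83 -0.    0.86  1.75]
1.68 (572.5, -210.5, 331) [-0.37  0.37  1.64 -0.    1.13 -2.05]
1.68 (572.5, -210.5, 231) [-0.37  0.49  1.71 -0.    0.94 -2.05]
1.68 (463, -222, 272) [-0.47  0.3   1.9  -0.    0.94 -2.15]
1.68 (537, 170, 300) [ 0.29  0.34  1.77 -0.    1.03 -1.4 ]
1.68 (537, 170, 214) [ 0.29  0.45  1.83 -0.    0.86 -1.4 ]
```

```bash
python3 - <<'E'
from h import *
q=down(0.11-np.pi/2)
env.reach(np.array([572.5,-210.5,345.]),q); st()
print(env.move_l(np.array([572.5,-210.5,233.]),rate=100,f_stop=8)); st()
saveim("top","pics/t1.png",260,100,120,120,5); saveim("side","pics/s1.png",180,100,110,110,5)
E
```

```text
1.87 [ 572.2 -211.2  344.9] F [-0.  -0.2  0.6] M [ 0.01  0.01 -0.01] w 87.7
False
3.13 [ 572.9 -210.7  233.7] F [1.2 0.5 1. ] M [-0.   -0.02  0.03] w 87.7
```

View pics/s1.png

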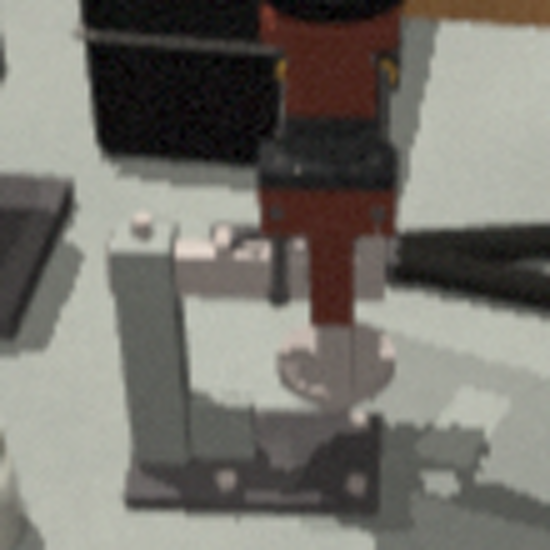

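View pics/t1.png

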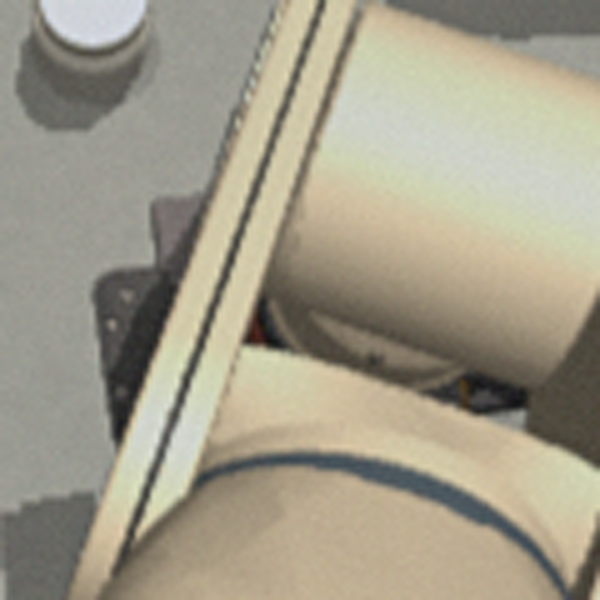

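Side view: finger at (246,155) sits right in line with the bail's near leg (246,160), clear of the hook. The top view is covered by the arm. Now gripping.

```bash
python3 - <<'E'
from h import *
set_gripper(50); env.hold(.2); s=st()
saveim("side","pics/s2.png",180,100,110,110,5)
E
```

```text
4.03 [ 572.5 -210.5  233.1] F [0.5 0.8 1.4] M [-0.01 -0.   -0.01] w 55.4
```

View pics/s2.png

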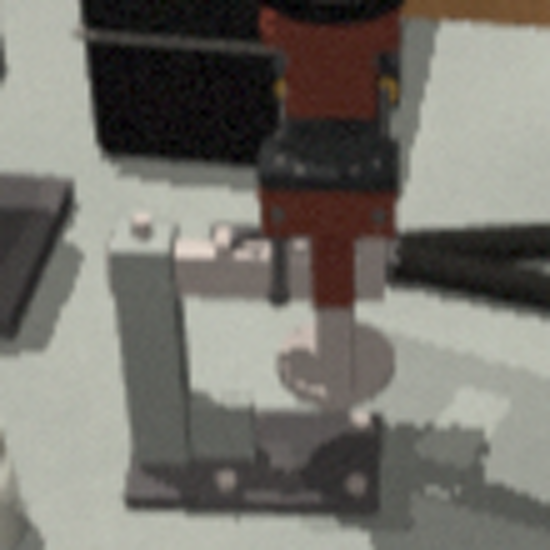

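```bash
cat >> h.py <<'E'
u=np.array([np.cos(.11),np.sin(.11),0])
E
python3 - <<'E'
from h import *
P0=np.array([572.5,-210.5,233.])
print(env.move_l(P0+[0,0,4],rate=15,f_stop=9)); env.hold(.2); s=st(); b=s['force']@u
np.save("b.npy",[b])
r=env.move_l(P0+[0,0,4]+25*u,rate=12,f_stop=2.5); s=st()
print(r,"adv",(s['tool_pos']-P0)@u,"f",s['force']@u-b)
E
```

```text
False
4.7 [ 572.4 -210.5  236.8] F [-0.8  0.4 -4.9] M [0.03 0.   0.01] w 55.7
6.34 [ 593.6 -207.8  235.8] F [ 0.3 -1.1 -4.6] M [-0.01 -0.03  0.02] w 55.5
True adv 21.2510545178869 f 0.9312005791302458
```

```bash
python3 - <<'E'
from h import *
b=np.load("b.npy")[0]
P0=np.array([572.5,-210.5,233.])
s0=21.2
def avg():
    F=[];T=[]
    for _ in range(6):
        env.hold(.03); s=env.read_state();F.append(s['force']);T.append(s['tool_pos'])
    return np.mean(F,0),np.mean(T,0),s['time_s']
for d in np.arange(0,8.1,1.):
    r=env.move_l(P0+[0,0,4]+(s0+d)*u,rate=10,f_stop=7)
    F,T,t=avg(); f=-(F@u-b)
    print(round(t,2),d,r,"adv",round((T-P0)@u,2),"z",round(T[2],1),"f",round(f,2),F.round(1))
    if f>8: break
E
```

```text
6.88 0.0 False adv 21.12 z 236.8 f -0.73 [-0.   0.1 -4.9]
7.33 1.0 False adv 22.0 z 236.9 f 0.57 [-1.3 -0.3 -5. ]
7.78 2.0 False adv 22.94 z 236.9 f 2.92 [-3.6 -0.9 -3.8]
8.23 3.0 False adv 24.11 z 237.0 f 3.99 [-4.7 -0.5 -3.3]
8.68 4.0 False adv 25.05 z 237.0 f 4.74 [-5.4 -0.5 -2.5]
9.13 5.0 False adv 25.93 z 237.0 f 5.24 [-5.9 -0.5 -2. ]
9.58 6.0 False adv 26.78 z 237.0 f 5.97 [-6.6 -0.8 -1.2]
10.03 7.0 False adv 27.63 z 237.0 f 6.64 [-7.3 -0.9 -1.4]
10.48 8.0 False adv 28.47 z 237.0 f 7.26 [-7.9 -1.  -1.3]
```

```bash
python3 - <<'E'
from h import *
P0=np.array([572.5,-210.5,233.])
def avg():
    F=[];T=[]
    for _ in range(6):
        env.hold(.03); s=env.read_state();F.append(s['force']);T.append(s['tool_pos'])
    return np.mean(F,0),np.mean(T,0),s['time_s']
for a in np.arange(30.2,36,.8):
    r=env.move_l(P0+[0,0,4]+a*u,rate=8,f_stop=4)
    F,T,t=avg(); f=-(F@u)
    print(round(t,2),round(a,1),r,"adv",round((T-P0)@u,2),"z",round(T[2],1),"f",round(f,2),F.round(1))
    if f>10.7: break
E
```

```text
10.96 30.2 False adv 29.3 z 236.9 f 8.85 [-8.8 -1.2 -0.6]
11.41 31.0 False adv 29.95 z 236.8 f 8.66 [-8.6 -1.4 -1. ]
11.86 31.8 False adv 30.6 z 236.8 f 9.05 [-9.  -1.2 -1. ]
12.31 32.6 False adv 31.23 z 236.7 f 9.99 [-9.9 -1.5 -0.8]
12.76 33.4 False adv 31.87 z 236.6 f 10.44 [-10.2  -2.4  -0.9]
13.21 34.2 False adv 32.5 z 236.5 f 11.09 [-10.9  -2.2  -0.7]
```

```bash
python3 - <<'E'
from h import *
P0=np.array([572.5,-210.5,233.])
W=np.array([0,0,-5.])
def avg():
    F=[];T=[]
    for _ in range(4):
        env.hold(.03); s=env.read_state();F.append(s['force']);T.append(s['tool_pos'])
    return np.mean(F,0),np.mean(T,0),s['time_s']
for z in np.arange(5,38.1,1.5):
    r=env.move_l(P0+[0,0,z]+34.2*u,rate=12,f_stop=5)
    F,T,t=avg(); c=np.linalg.norm(F-W)
    print(round(t,2),z,r,"adv",round((T-P0)@u,2),"z",round(T[2]-233,1),"c",round(c,1),"f",round(-F@u,1),F.round(1))
    if c>13 or r: break
E
```

```text
13.59 5.0 False adv 32.13 z 4.0 c 11.5 f 11.3 [-11.1  -2.7  -3.5]
14.0 6.5 False adv 32.09 z 5.2 c 10.5 f 10.5 [-10.4  -1.4  -5. ]
14.41 8.0 False adv 32.2 z 6.7 c 10.3 f 10.2 [-10.2  -0.8  -5. ]
14.82 9.5 False adv 32.38 z 8.3 c 9.4 f 9.3 [-9.3 -1.1 -5.6]
15.22 11.0 False adv 32.54 z 9.8 c 8.9 f 8.9 [-8.9 -0.5 -5.1]
15.63 12.5 False adv 32.7 z 11.4 c 8.5 f 8.5 [-8.5 -0.7 -5. ]
16.04 14.0 False adv 32.85 z 13.0 c 7.8 f 7.8 [-7.8 -0.4 -5.4]
16.45 15.5 False adv 32.99 z 14.6 c 7.5 f 7.5 [-7.5 -0.1 -5.3]
16.86 17.0 False adv 33.12 z 16.1 c 7.1 f 7.1 [-7.1 -0.3 -5.3]
17.27 18.5 False adv 33.25 z 17.7 c 7.0 f 6.9 [-7.   0.2 -5.2]
17.68 20.0 False adv 33.55 z 19.6 c 6.2 f 6.0 [-6.1  0.1 -4.1]
18.08 21.5 False adv 35.13 z 21.9 c 0.3 f 0.2 [-0.2  0.2 -5. ]
18.49 23.0 False adv 34.33 z 23.0 c 0.5 f 0.3 [-0.3  0.3 -5.2]
18.9 24.5 False adv 34.21 z 24.6 c 0.5 f -0.0 [-0.   0.5 -4.7]
19.31 26.0 False adv 34.22 z 26.1 c 0.5 f 0.4 [-0.4 -0.3 -4.8]
19.72 27.5 False adv 34.22 z 27.5 c 0.4 f 0.3 [-0.3 -0.1 -4.7]
20.12 29.0 False adv 34.21 z 29.0 c 0.3 f -0.3 [ 0.3 -0.1 -5.1]
20.53 30.5 False adv 34.21 z 30.5 c 0.4 f -0.1 [ 0.1  0.3 -4.7]
20.94 32.0 False adv 34.21 z 32.0 c 0.3 f 0.0 [-0.   0.  -4.7]
21.35 33.5 False adv 34.22 z 33.5 c 0.3 f 0.2 [-0.2 -0.3 -4.9]
21.76 35.0 False adv 34.21 z 35.1 c 0.4 f 0.2 [-0.2  0.3 -5.1]
22.17 36.5 False adv 34.22 z 36.5 c 0.4 f 0.1 [-0.1 -0.3 -4.8]
22.57 38.0 False adv 34.22 z 38.0 c 0.6 f -0.3 [ 0.3 -0.3 -4.6]
```

The bail passed the nose and the force dropped to zero. Now drawing it off.

```bash
python3 - <<'E'
from h import *
P0=np.array([572.5,-210.5,233.])
print(env.move_l(P0+[0,0,37]-70*u,rate=60,f_stop=5)); st()
print(env.move_l(P0+[0,0,37]-125*u,rate=80,f_stop=6)); env.hold(.3); st()
saveim("side","pics/s3.png",150,60,200,150,4)
E
```

```text
False
24.46 [ 503.2 -218.2  270. ] F [ 0.4  0.5 -4.5] M [ 0.03 -0.05 -0.02] w 55.7
False
25.59 [ 448.5 -224.2  269.9] F [ 0.1 -0.7 -4.6] M [-0.   -0.    0.02] w 55.6
```

View pics/s3.png

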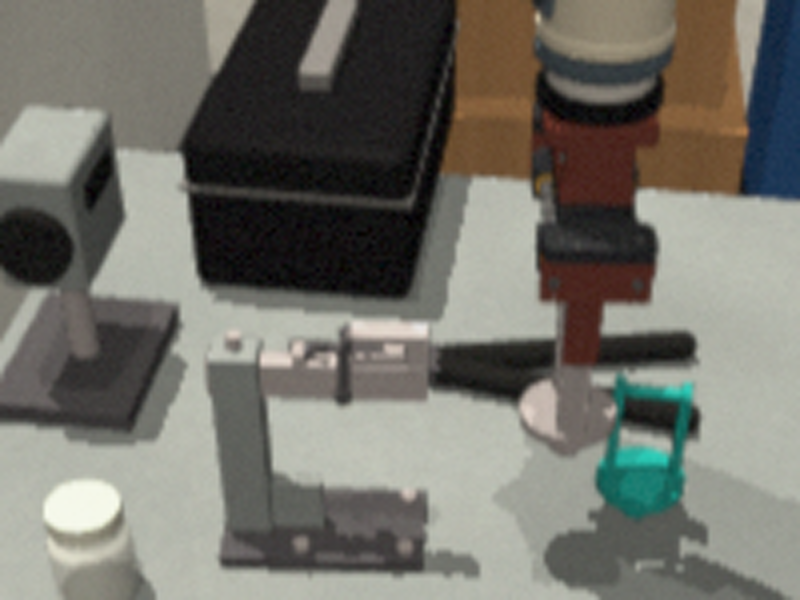

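```bash
python3 - <<'E'
from h import *
q=down(0.11-np.pi/2)
env.move_l(np.array([448,-224,330.]),rate=120)
env.reach(np.array([537.,60,330.]),q)
env.move_l(np.array([537.,171.5,300.]),rate=120)
env.move_l(np.array([537.,171.5,259.]),rate=60,f_stop=8); env.hold(.4); st()
saveim("side","pics/s4.png",170,210,130,130,5)
saveim("top","pics/t4.png",90,130,150,130,5)
E
```

```text
29.77 [537.1 171.5 259.2] F [-1.3  0.1 -4.1] M [ 0.02 -0.02  0.01] w 55.9
```

View pics/s4.png

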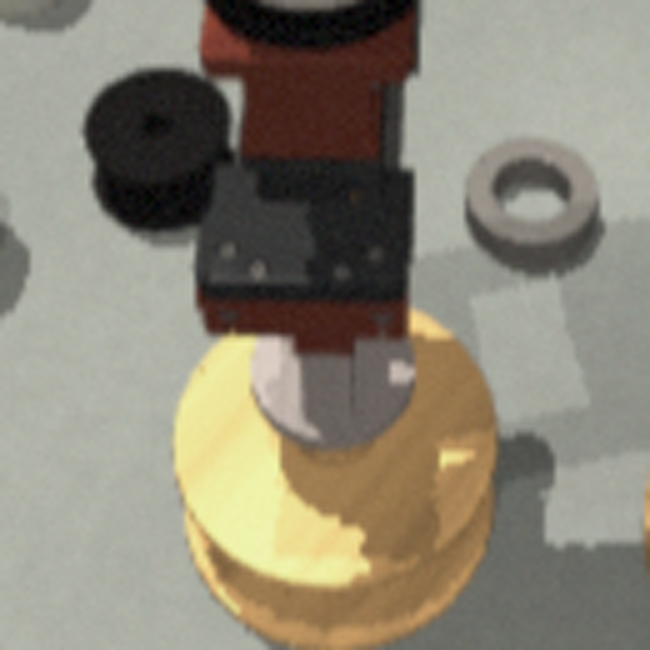

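View pics/t4.png

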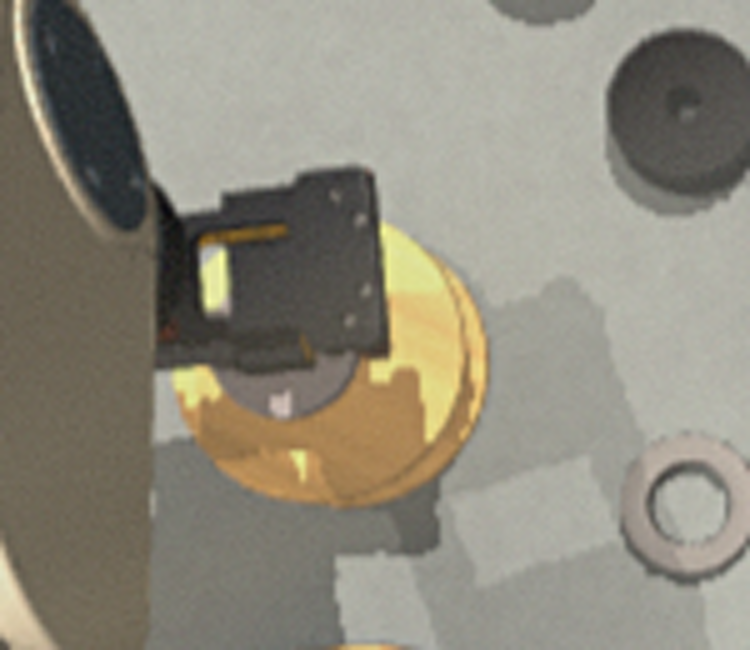

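```bash
python3 - <<'E'
from h import *
s=cv2.imread("pics/s4.png");t=cv2.imread("pics/t4.png")
a=np.linspace(0,2*np.pi,90)
for n,im,(x0,y0) in(("side",s,(170,210)),("top",t,(90,130))):
    for r,z,c in((34,117,(0,0,255)),(34,107,(255,0,255)),(70,64,(255,0,0)),(70,0,(0,160,0))):
        pts=np.array([(proj(n,(537+r*np.cos(k),171.5+r*np.sin(k),z))-[x0,y0]+.5)*5 for k in a])
        cv2.polylines(im,[pts.astype(int)],True,c,1)
    cv2.imwrite(f"pics/{n}_ov.png",im)
E
```

```text
(no output)
```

View pics/side_ov.png

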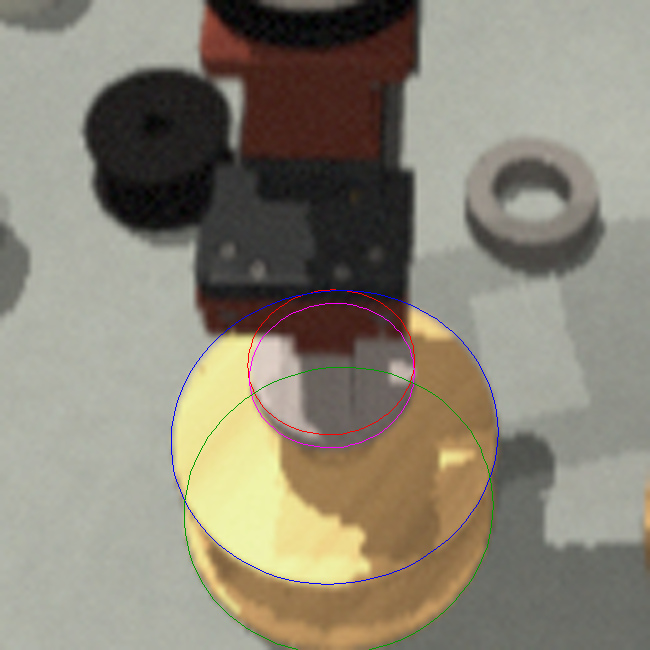

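View pics/top_ov.png

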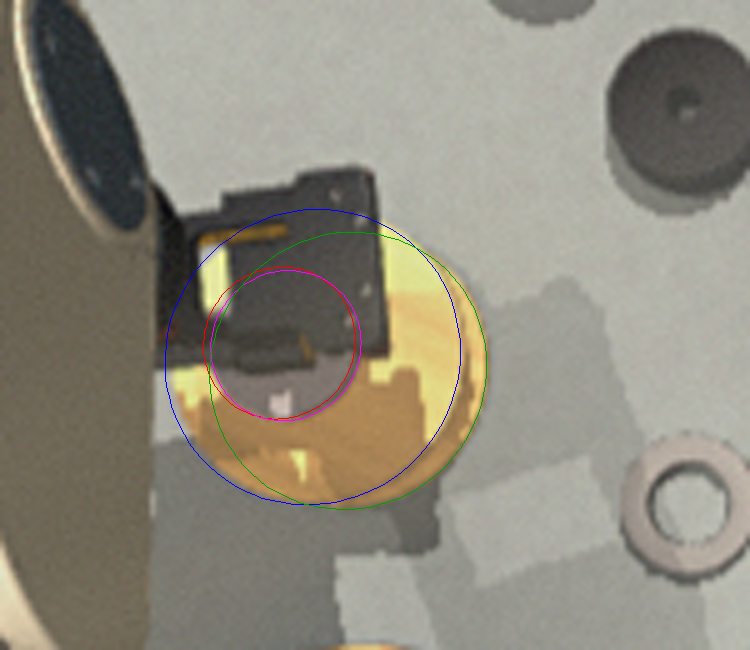

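Overlay: flange in both pictures (side centre ≈(236.5,286), top ≈(147,199)) fits the model at the TCP. The reel is within about 1 mm of the assumed bore. I nudge by 0.5 mm and go down by feel.

```bash
python3 - <<'E'
from h import *
x,y=537.2,171.0
env.move_l(np.array([x,y,252.]),rate=20); env.hold(.2); st()
r=env.move_l(np.array([x,y,222.]),rate=20,f_stop=4); print(r); env.hold(.2); s=st()
if not r:
    r=env.move_l(np.array([x,y,208.]),rate=8,f_stop=4); print(r); env.hold(.2); st()
E
```

```text
30.57 [537.3 171.  252.1] F [-0.1  1.2 -4. ] M [0.05 0.03 0.02] w 55.6
False
32.42 [537.2 171.  222.1] F [ 0.   0.1 -4.4] M [ 0.03  0.03 -0.02] w 55.7
True
33.52 [537.2 170.9 216.2] F [-0.5 -1.6  5.8] M [0.15 0.11 0.01] w 55.8
```

```bash
python3 - <<'E'
from h import *
env.move_l(np.array([537.2,171.,216.4]),rate=5); env.hold(.2); st()
set_gripper(87); env.hold(.2); st()
print(env.move_l(np.array([537.2,171.,320.]),rate=60,f_stop=5)); st()
env.reach(np.array([520.,-60,380.]),down(0.11-np.pi/2)); env.hold(.2); st()
saveim("side","pics/s5.png",170,210,130,130,5)
saveim("top","pics/t5.png",90,130,130,130,5)
saveim("top","pics/t5f.png")
E
```

```text
34.23 [537.2 171.  216.3] F [ 1.3  0.3 -2.2] M [ 0.22 -0.3  -0.02] w 55.8
35.1 [537.2 171.  216.4] F [-1.1 -0.2 -0.2] M [ 0.05 -0.02 -0.04] w 87.0
False
36.98 [537.1 171.  319.6] F [-0.3  0.7 -0.4] M [ 0.02 -0.02 -0.01] w 86.9
38.12 [520.1 -58.8 379.5] F [0.3 0.6 0.4] M [ 0.06  0.01 -0.03] w 87.3
```

View pics/s5.png

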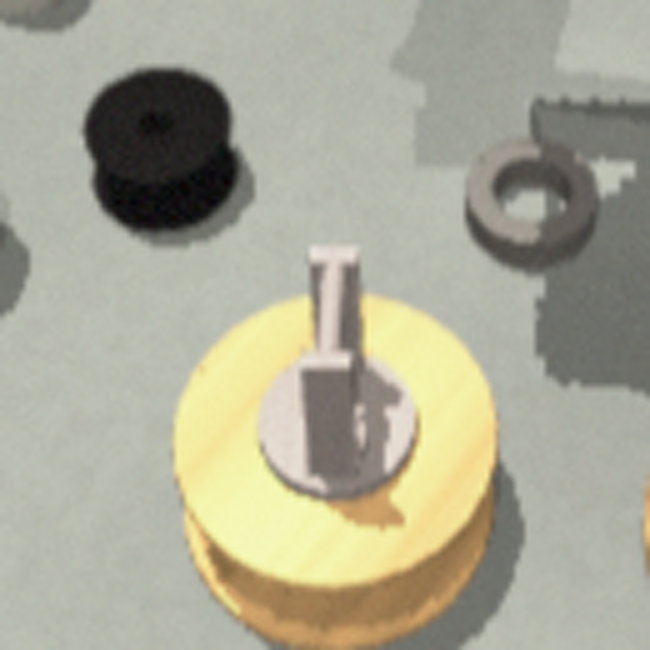

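View pics/t5.png

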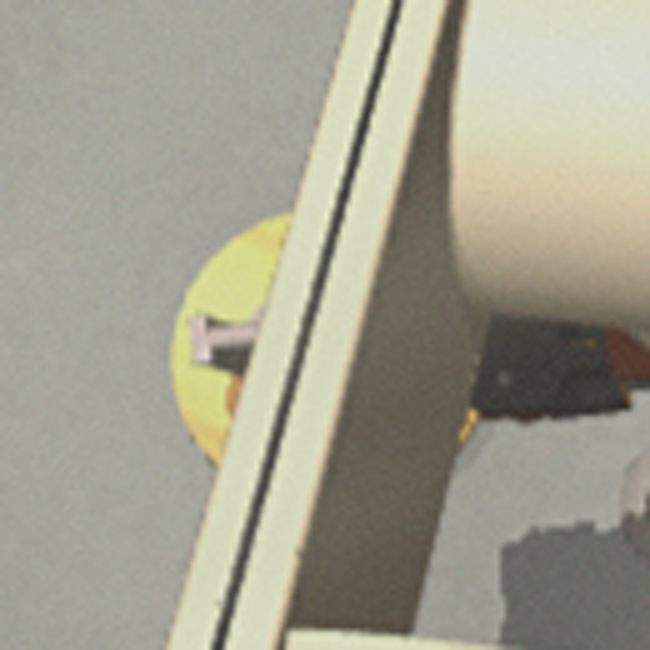

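View pics/t5f.png

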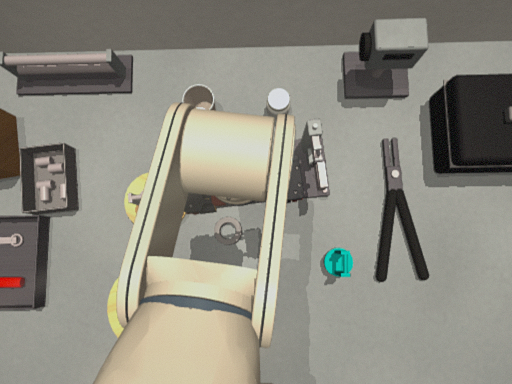

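The bail stands upright at side ≈(237,290), its flange flat on the reel (ellipse ≈(237,294)) and concentric with it. The bystanders and the reel are in their old pixels, and the robot is clear. Handing in.

```bash
python3 -c "
from h import *
workorder.sign_off(); st()"
```

```text
the job is handed in; nothing more can be done
the job is handed in; nothing more can be done
```

The steel bail is off its hook and standing upright in the bore of the smaller plywood reel. I handed the job in at about 38 s of the 64 s allowed; no verdict is reported.

- **Unhooking:** I gripped the bail by its legs, raised it 4 mm and felt the keeper about 22 mm along the arm. I pressed it about 10 mm, to about 11 N (peak about 12 N by the wrist sensor, limit 17 N). It then lifted past the nose without catching, and I drew it 125 mm clear of where it had hung.
- **Setting down:** The spigot went into the bore without touching. The flange landed at the expected height with about 10 N (limit 45 N), and I then eased off, let go and backed away.
- **Last checks:** In the side picture the bail is upright, with its flange flat on the reel and centred. The reel and the bystanders in view looked unmoved by eye, and the force on the tool was near zero.
- **Limits:** The two cameras disagreed by about 4 mm on the bore's position across the table (y), so I aimed between them, and the free entry bore that out. The arm partly hid the reel in the last top picture, so centring was checked only from the side and by feel.

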